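Fit the bayonet lens cell to the inspection camera and hold it home

TASK

Slide the knurled lens cell out of the open end of its storage rack, set it over the barrel of the upward-looking inspection camera, and turn it until the keyways hidden inside drop over the barrel's pins. Push it fully down against the sprung seat and finish while still holding it pushed home there, with the gripper on the cell, so that a colleague could lock it. Leave the circuit board, the solder spool and the flux tin where they are.

Things in the scene. Friction and masses are not known exactly. Their poses are not given: they have to be found in the camera images.
- collar: loose lens cell, about 120 g: round aluminium collar with dark knurling and bluish glass on top. Origin: centre of its underside, z up along its axis. Knurled body 50 mm in diameter, 44 mm high in all, closed on top; at its foot a flange 62 mm in diameter, 4 mm thick. Stands in the rack's channel at the start, turned at random about its axis
- collar_grip (a point): point on the collar's axis 35 mm above its underside, where the TCP can grip the knurled body from above (finger tips then 16 mm above the underside). Inside, the bore (33 mm in diameter, 40 mm deep, open only below) has four equal keyways 8 mm wide, 90 degrees apart, along its whole depth, not visible from outside
- rack: fixed storage rack: flat blue channel 130 mm long (its own x), 82 mm wide, 15 mm high, with aluminium lips over both long edges. Origin: centre of its underside, on the table. Floor 6 mm above the table; the collar stands on it on the channel's centre line. The -x end is open, the +x end closed
- rack_mouth (a point): middle of the rack's open end, on the channel floor, 65 mm from the rack's origin along its -x, roughly towards the robot. Channel 66 mm wide; lips 55 mm apart, from 12 to 15 mm above the table, hold down the 62 mm flange: the collar leaves only along the rack's -x and is free once its centre is over 100 mm from the rack's origin
- camera: fixed inspection camera: a white box 100 x 100 x 50 mm on the table with an upright black barrel on top. Origin: centre of the box's underside, z up
- barrel_top (a point): centre of the top of the camera's upright barrel, 92 mm above the table, z up. The barrel is 30 mm in diameter, stands 42 mm above the box, and its top 5 mm taper to 25 mm. The collar slips over it from above; collar home: its underside is 34 mm below this point
- pin_level (a point): point on the barrel's axis, 12 mm below its top, level with the tops of four brass pins 4 mm thick that stick out to 20 mm from the axis, 90 degrees apart, in a direction that differs each time and is not the camera's. A collar whose keyways miss them rests on them here; within a quarter turn either way it drops (keyways have about 0.1 rad of play to each side)
- seat (a joint): sprung seat, an aluminium ring 62 mm in diameter round the foot of the barrel, met by the collar's underside 26 mm below the barrel top: 0 m when up, 0.008 m pressed down to its hard stop (collar home). The spring pushes back with about 4 N when up, 8.5 N at the stop, and lifts the collar if it is let go
- board: bystander: a green circuit board 70 x 90 mm lying on the table, up to 14 mm high with its parts; origin centre of its underside
- spool: bystander: a standing solder spool with blue flanges, 54 mm in diameter, 50 mm high; origin centre of its underside
- tin: bystander: a small flux tin with red cap, 52 mm in diameter, 32 mm high; origin centre of its underside
Things that resemble listed ones, but are neither listed nor needed, are in the scene too. Of the things like the collar, leave any that is brown or green; of the rest the larger one is meant.

How it is judged (in metres and radians):
On the way, in this order (a step that is already met when the one before it is completed fails the run):
1. the collar is out of the rack, its centre more than 100 mm from the rack's origin (horizontal distance between collar and rack above 0.1 m), for 0.05 s.
2. the collar is on the barrel, its underside at least 5 mm below the barrel's top (horizontal distance between collar and barrel_top below 0.005 m and z of collar in the frame of barrel_top below -0.005 m), for 0.05 s.
At the end, for the whole second after the job is handed in: collar on the barrel, keyways over the pins, underside over 31.5 mm below the barrel top and seat pressed over 5.5 mm, centred within 4 mm, upright within 0.1 rad, still, fingers pressing on it with over 2 N through the last second; board, spool and tin within 30 mm of their start (value of joint seat above 0.0055 m and z of collar in the frame of barrel_top below -0.0315 m and horizontal distance between collar and barrel_top below 0.004 m and angle between collar's own z axis and vertical below 0.1 rad and linear speed of collar below 0.02 m/s and contact force between the fingers and collar above 2 N and distance of each of board, spool, tin from where it was at the start of the episode below 0.03 m); the arm keeps its last pose, push and grip.
It fails at once if a bystander is pushed more than 30 mm or tipped over (distance of any of board, spool, tin from where it was at the start of the episode above 0.03 m or angle between any of spool, tin, board's own z axis and vertical above 0.5 rad).
It also fails if it takes over 54 s, if anything falls off the work surface, if the arm or the gripper's body presses on something with over 40 N, if the wrist force passes 120 N, or if a joint passes its speed limit or range.

ROBOT

A 6-joint arm with a two-finger parallel gripper is mounted at the origin on the work surface. World frame = base frame: x ahead of the robot, y to its left, z up, the work surface at z = 0. Lengths are in m, angles in degrees, forces in N, time in s.
With the tool pointing down it reaches from about 0.3 to 0.75 m from the base axis. Payload 8.5 kg.
Tool frame: the origin (TCP) lies between the finger pads, 19 mm behind the fingertips; this is the grasp point; z points along the fingers, y is the line along which they close (so a half turn about z gives the same grasp; the last joint's range is limited). The gripper opens to 85 mm and grips with 20 to 120 N. Pads are 22 mm wide; open, the fingers measure 114 mm over their backs; the gripper's body (76 mm by 85 mm) begins 54 mm behind the grasp point. The pads swing forward as they close: fully open they stand 13 mm farther back than shut.
Start: joints at [-12.336, 21.807, 74.336, -0, 83.858, -12.336], TCP at [0.55, 0, 0.25] pointing down, gripper open.
Joint ranges: [-178.18, 178.18], [-50.72, 133.34], [12.68, 142.11], [-81.47, 261.47], [9.98, 163.14], [-165.26, 165.26]. Speed limits (degrees/s): [136.94, 136.94, 180, 180, 180, 180].

INTERFACE

Orientations are given as a 3x3 rotation matrix whose columns are the frame's x, y, z axes.
In Python, from rig import observe, get_image, close_job gives the robot as it stands.
- The arm moves only by the shell command python3 -m creep 'ROWS' [FORCE]. ROWS is a JSON object whose key "motion" holds a list of rows, 1 to 10 of them, each of 5 numbers: dx, dy, dz in shares of the most that a row can go, 1 being 50 mm, then a turn about the tool's z in normalised numbers (1 is 120 degrees), then the finger opening in m; each row shifts and turns the commanded pose from where the row before left it, along the tool's axes as they then stand; what a row does not reach is not made up. A row lasts 1/10 s, in which the tool goes at most 0.05 m and 8.59 degrees, less where a joint would pass 70% of its speed; a pose out of reach is approached as far as the arm can. The fingers move at their own pace and stop on an object; FORCE is the grip in N (left out, the last holds). Time passes only in rows, so rows that do not move let the fingers close. It prints the time, the measured TCP pose, the force, the opening and the grip force at its end. Shift and turn numbers lie between -1 and 1, and a call with a number outside is refused. Input that does not fit is refused with a message, and nothing moves.
- observe(): the state, without advancing time (a new reading comes with each control period).
- get_image(name): name is "scene" or "side" or "wrist"; returns a dict with "pixels" (400x640x3 uint8, red, green, blue), "depth" (400x640 float32, m along the optical axis (not along the pixel's ray), 0 where there is no reading), "K" (3x3 intrinsics, pixels), "distortion" ([k1, k2, p1, p2, k3] as OpenCV has them; the pictures are not rectified), "extrinsics" (4x4, takes a point from world to camera coordinates). Camera axes: x right, y down, z forward; pixel columns grow to the right and rows downward; lengths in m; the calibration is good to about 2 mm. A picture is of the moment at which its call begins.
- close_job(): hands the job in; it is judged then, once.
The state is a dict: "time_s": time; "q": joint angles; "qvel": joint speeds; "joint_efforts": joint torques, N m; "position": TCP position; "tool_rot": TCP orientation; "ft_force": force on the tool from outside, world axes, zero at the start; "wrist_torque": the same for the moment, N m; "grip_width": finger opening in m; "gripper_force": force on a finger pad.
Only numpy, scipy, OpenCV 4.12 (cv2) and the standard library are available. Lean on these libraries where they do the work, as an engineer would, in place of code of your own. Each camera call takes 0.05 s, during which the arm holds its last target. There are 200 camera calls.

## Working session

There is one attempt and no reset: what is moved stays moved. The work goes in short steps, Python scripts to look and compute and a shell command to move; the robot and the scene stay as the last step left them, time stands still between calls to the robot, and variables do not carry over. Pictures are saved under pics/ and viewed, at most 10 in all, crops included, and the job is handed in when it is done.

```bash
mkdir -p pics; cat > h.py <<'E'
import numpy as np, cv2
from rig import observe, get_image
def save(name,fn,crop=None,scale=1):
    im=get_image(name); np.savez('pics/'+fn+'.npz',**im)
    p=im["pixels"]
    cv2.imwrite('pics/'+fn+'.png',p[:,:,::-1]); return im
def ray(im,uv):
    K=np.array(im["K"],float);d=np.array(im["distortion"],float)
    uv=np.array(uv,float).reshape(-1,1,2)
    n=cv2.undistortPoints(uv,K,d)[:,0]
    E=np.array(im["extrinsics"]);R=E[:3,:3];t=E[:3,3]
    return -R.T@t, np.c_[n,np.ones(len(n))]@R
def onplane(im,uv,z):
    o,D=ray(im,uv); return o+D*((z-o[2])/D[:,2])[:,None]
def bydepth(im,uv):
    o,D=ray(im,uv); uv=np.array(uv).reshape(-1,2).astype(int)
    return o+D*im["depth"][uv[:,1],uv[:,0]][:,None]
def tri(im1,u1,im2,u2):
    o1,d1=ray(im1,u1);o2,d2=ray(im2,u2);A=[];b=[]
    M=np.zeros((3,3));v=np.zeros(3)
    for o,d in((o1,d1[0]),(o2,d2[0])):
        d=d/np.linalg.norm(d);P=np.eye(3)-np.outer(d,d);M+=P;v+=P@o
    return np.linalg.solve(M,v)
E
python3 - <<'E'
from h import *
a=save("scene","s0");b=save("side","d0");w=save("wrist","w0")
for i in(a,b,w):
    E=i["extrinsics"];print((-E[:3,:3].T@E[:3,3]).round(3),E[2,:3].round(2))
big=np.vstack([a["pixels"],b["pixels"]])[:,:,::-1]
cv2.imwrite('pics/o.png',big[:, :])
print(observe()["tool_rot"],observe()["ft_force"])
E
```

```text
[ 0.78  -0.426  0.742] [-0.22  0.53 -0.82]
[ 0.346 -0.62   0.465] [ 0.31  0.81 -0.5 ]
[0.55  0.076 0.373] [-0.   -0.3  -0.95]
[[-3.82952551e-05  9.99999430e-01 -1.06738715e-03]
 [ 9.99999970e-01  3.85544301e-05  2.42793052e-04]
 [ 2.42834066e-04 -1.06737782e-03 -9.99999401e-01]] [-0.47828012 -0.04411456  0.32999887]
```

View pics/s0.png

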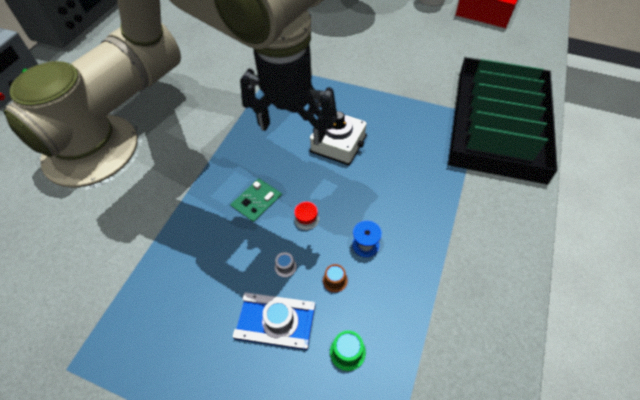

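View pics/d0.png

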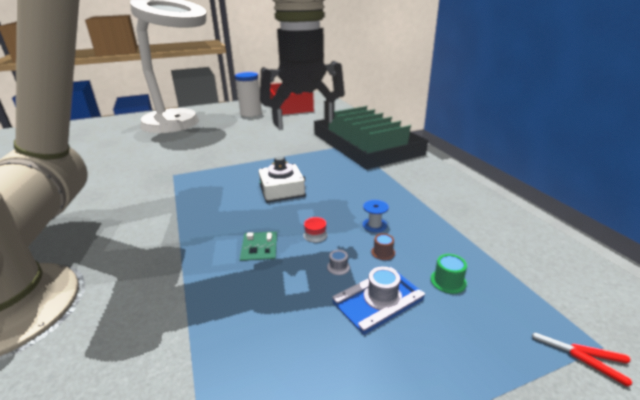

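Scene view: silver-grey collar in the rack (278,316), small grey one (285,262), brown one (335,276) and green one (347,349). The larger non-brown, non-green one is the collar in the rack at (278,316), seen in the side view at (384,285). The camera box is at (338,137) in scene and (281,182) in side. I'll confirm this in a crop and measure.

```bash
python3 - <<'E'
from h import *
a=dict(np.load('pics/s0.npz'));b=dict(np.load('pics/d0.npz'))
A=cv2.resize(a["pixels"][240:380,220:380],None,fx=2.5,fy=2.5,interpolation=3)
B=cv2.resize(b["pixels"][230:340,320:480],None,fx=2.5,fy=2.5,interpolation=3)
C=cv2.resize(a["pixels"][105:165,300:380],None,fx=5,fy=5,interpolation=3)
D=cv2.resize(b["pixels"][145:205,245:325],None,fx=5,fy=5,interpolation=3)
m=np.zeros((600,800,3),np.uint8)
m[:275,:400]=A[75:];m[:275,400:]=B;m[300:,:400]=C;m[300:,400:]=D
cv2.imwrite('pics/c1.png',m[:,:,::-1])
def glass(im,c,r):
    hsv=cv2.cvtColor(im["pixels"],cv2.COLOR_RGB2HSV)
    k=((hsv[...,0]>88)&(hsv[...,0]<112)&(hsv[...,2]>150)&(hsv[...,1]>40)).astype(np.uint8)
    n,l,s,ce=cv2.connectedComponentsWithStats(k)
    for i in range(1,n):
        if s[i,4]>15 and np.hypot(*(ce[i]-c))<r: print(ce[i].round(1),s[i]); 
print('sc');glass(a,(300,300),90);print('sd');glass(b,(400,270),90)
# depth points
for nm,im,bx in(('s',a,(230,290,320,355)),('d',b,(325,260,430,335))):
    hsv=cv2.cvtColor(im["pixels"],cv2.COLOR_RGB2HSV)
    x0,y0,x1,y1=bx
    vs,us=np.mgrid[y0:y1,x0:x1];uv=np.c_[us.ravel(),vs.ravel()]
    P=bydepth(im,uv);ok=im["depth"][uv[:,1],uv[:,0]]>0
    t=ok&(P[:,2]>.044)
    print(nm,'top',t.sum(),np.median(P[t],0),(P[t].min(0)+P[t].max(0))/2,np.ptp(P[t],axis=0))
    q=ok&(P[:,2]>.004)&(P[:,2]<.04)
    H=hsv[uv[:,1],uv[:,0]]
    k=P[q][:,:2].astype(np.float32);print(cv2.minAreaRect(k))
for nm,im,bx in(('s',a,(305,105,375,165)),('d',b,(250,145,315,205))):
    x0,y0,x1,y1=bx
    vs,us=np.mgrid[y0:y1,x0:x1];uv=np.c_[us.ravel(),vs.ravel()]
    P=bydepth(im,uv);ok=im["depth"][uv[:,1],uv[:,0]]>0
    t=ok&(P[:,2]>.084)&(P[:,2]<.1)
    print(nm,'barrel',t.sum(),np.median(P[t],0),(P[t].min(0)+P[t].max(0))/2,np.ptp(P[t],axis=0))
    t=ok&(P[:,2]>.045)&(P[:,2]<.055)
    print(cv2.minAreaRect(P[t][:,:2].astype(np.float32)))
E
```

```text
sc
[300.  270.6] [   66    75   400   325 65630]
[242.8 256.7] [227 240  33  31 506]
[284.  260.5] [277 255  15  12 126]
[334.7 272.9] [327 266  16  15 186]
[277.2 312.9] [267 303  22  21 367]
[347.9 344.9] [337 334  23  23 405]
sd
[357.  296.4] [  173   148   430   252 58844]
[383.9 238.9] [377 235  15   9  98]
[451.6 262.6] [441 256  23  14 240]
[384.  276.8] [373 270  23  15 271]
[403.5 289.7] [399 283  12  14  93]
s top 646 [ 0.60240932 -0.22287356  0.04934732] [ 0.60241643 -0.22234241  0.04937941] [0.04800326 0.04853457 0.01074879]
((0.5895612835884094, -0.22033832967281342), (0.16113358736038208, 0.11003468185663223), 20.67300033569336)
d top 565 [ 0.60116235 -0.22255784  0.04943951] [ 0.60167543 -0.22051096  0.04831437] [0.04772362 0.04958177 0.00837026]
((0.5960392951965332, -0.21052369475364685), (0.16520102322101593, 0.16416336596012115), 67.57574462890625)
s barrel 83 [0.55717516 0.21372497 0.09197719] [0.55614378 0.21577166 0.08959676] [0.01981143 0.03069642 0.01117156]
((0.5530755519866943, 0.216791033744812), (0.1022678092122078, 0.09792634099721909), 85.12124633789062)
d barrel 65 [0.55187497 0.20989823 0.09033659] [0.55211942 0.21437761 0.08902834] [0.02730402 0.02442816 0.00994678]
((0.5533121228218079, 0.21511194109916687), (0.09964846819639206, 0.09851019829511642), 86.29332733154297)
```

View pics/c1.png

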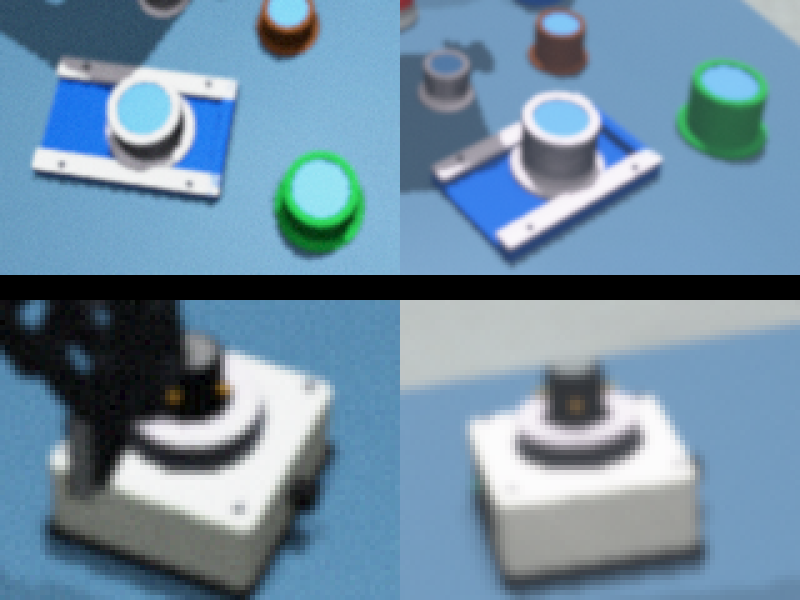

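The crop confirms it: the large silver collar sits in the blue rack, and the green, brown and small grey ones are decoys. The lip corners and brass pins are visible. Next I'll get the rack axis and the positions.

```bash
python3 - <<'E'
from h import *
a=dict(np.load('pics/s0.npz'));b=dict(np.load('pics/d0.npz'))
print('glass tri',tri(a,(277.2,312.9),b,(384,276.8)))
print('glass pl',onplane(a,(277.2,312.9),.05),onplane(b,(384,276.8),.05))
print('lips s',onplane(a,[(244.8,293.2),(315.2,302),(233.2,337),(307.2,347)],.015).round(4))
# blue mask points of rack by plane & white lips by brightness
hsv=cv2.cvtColor(a["pixels"],cv2.COLOR_RGB2HSV)
k=((hsv[...,0]>105)&(hsv[...,0]<120)&(hsv[...,1]>170)).astype(np.uint8); w=((hsv[...,1]<60)&(hsv[...,2]>190)).astype(np.uint8)
for m,z in((k,.006),(w,.015)):
    m=m.copy();m[:285]=0;m[360:]=0;m[:,:225]=0;m[:,325:]=0
    n,l,s,c=cv2.connectedComponentsWithStats(m)
    for i in range(1,n):
        if s[i,4]>40:
            v,u=np.where(l==i);P=onplane(a,np.c_[u,v],z)[:,:2]
            print(z,s[i,4],cv2.minAreaRect(P.astype(np.float32)))
for n,u in dict(small=(284,260.5),brown=(334.7,272.9),green=(348,345),tin=(306,210),spool=(367,232),board=(257,198)).items():
    print(n,onplane(a,u,.03).round(3)[0], bydepth(a,u).round(3)[0])
print('pins',onplane(a,[(334.6,124.4),(344.4,123)],.078),onplane(b,[(280.4,166)],.078))
E
```

```text
glass tri [ 0.60190297 -0.22187882  0.0506432 ]
glass pl [[ 0.60191389 -0.22191692  0.05      ]] [[ 0.60220841 -0.22096778  0.05      ]]
lips s [[ 0.5219 -0.1986  0.015 ]
 [ 0.6485 -0.1692  0.015 ]
 [ 0.5396 -0.2776  0.015 ]
 [ 0.6653 -0.2483  0.015 ]]
0.006 624 ((0.5521457195281982, -0.22982406616210938), (0.04846377670764923, 0.05026675760746002), 12.252371788024902)
0.006 415 ((0.640154242515564, -0.2107224464416504), (0.03317269682884216, 0.05073101818561554), 15.1061372756958)
0.015 1219 ((0.5921609401702881, -0.2230585366487503), (0.13129305839538574, 0.0832962915301323), 12.302165985107422)
small [ 0.567 -0.119  0.03 ] [ 0.566 -0.118  0.028]
brown [ 0.664 -0.11   0.03 ] [ 0.665 -0.113  0.035]
green [ 0.73  -0.225  0.03 ] [ 0.731 -0.23   0.045]
tin [ 0.562 -0.     0.03 ] [ 0.563 -0.002  0.033]
spool [ 0.693 -0.007  0.03 ] [ 0.696 -0.019  0.051]
board [ 0.456 -0.008  0.03 ] [0.443 0.009 0.002]
pins [[0.54997924 0.20073493 0.078     ]
 [0.568697   0.21206538 0.078     ]] [[0.550071   0.20070277 0.078     ]]
```

The manual's scale: shifts go in shares of 50 mm and turns go in shares of 120 degrees. Converting my numbers, -0.0444 m is -0.888, 0.0104 m is 0.208, -6.5 degrees / 120 = -0.0542.

```bash
python3 -m creep '{"motion": [[-0.888, 0.208, 0.32, 0, 0.085], [-0.888, 0.208, 0.32, 0, 0.085], [-0.888, 0.208, 0.32, 0, 0.085], [-0.888, 0.208, 0.32, 0, 0.085], [-0.888, 0.208, 0.32, 0, 0.085], [0, 0, 0, -0.0542, 0.085], [0, 0, 0, -0.0542, 0.085], [0, 0, 0, 0, 0.085]]}' 40
python3 - <<'E'
from h import *
w=save("wrist","w1");s=observe();print(s["position"],s["tool_rot"].round(3) if hasattr(s["tool_rot"],'round') else s["tool_rot"],s["ft_force"])
E
```

```text
time_s: 0.95
position: [0.6018, -0.2223, 0.1694]
tool_rot: [[-0.225, 0.974, -0.001], [0.974, 0.225, 0.001], [0.001, -0.001, -1.0]]
ft_force: [0.6, 0.9, -0.8]
grip_width: 0.0849
gripper_force: 0.0
[ 0.6018984  -0.2219955   0.16972407] [[-0.223  0.975 -0.   ]
 [ 0.975  0.223  0.   ]
 [ 0.    -0.    -1.   ]] [-0.80780003  0.53567319 -0.73343626]
```

View pics/w1.png

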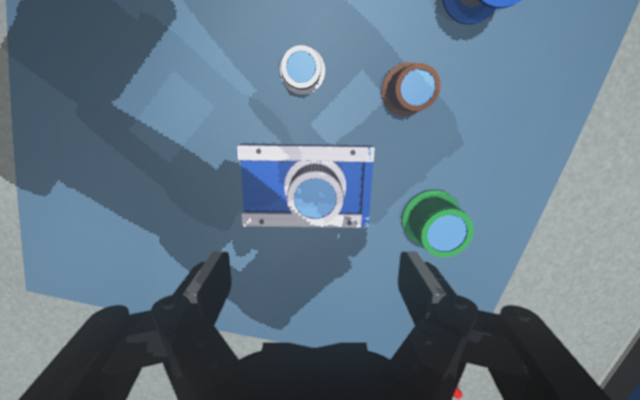

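The wrist view shows the collar at about (316,197) in the rack (240–375, 145–228), square to the image and between the fingers. The green collar is at (440,225), clear to the right.

```bash
python3 - <<'E'
from h import *
w=dict(np.load('pics/w1.npz'));a=dict(np.load('pics/s0.npz'))
p=w["pixels"];hsv=cv2.cvtColor(p,cv2.COLOR_RGB2HSV)
vs,us=np.mgrid[140:235,235:380];uv=np.c_[us.ravel(),vs.ravel()]
P=bydepth(w,uv);ok=w["depth"][uv[:,1],uv[:,0]]>0
t=ok&(P[:,2]>.045)&(P[:,2]<.056)
print('top',t.sum(),np.median(P[t],0),cv2.minEnclosingCircle(P[t][:,:2].astype(np.float32)))
g=t.reshape(vs.shape); c=uv[t].mean(0);print(c,'plane',onplane(w,c,.05),'tri w/ scene',tri(w,c,a,(277.2,312.9)))
t=ok&(P[:,2]>.011)&(P[:,2]<.018);H=hsv[uv[:,1],uv[:,0]];t&=(H[:,1]<70)&(H[:,2]>120)
print('lips',t.sum(),np.median(P[t,2]),cv2.minAreaRect(P[t][:,:2].astype(np.float32)))
print(onplane(w,[(238,146),(376,148),(242,226),(370,228)],.015).round(4))
E
```

```text
top 2434 [ 0.60176659 -0.22098942  0.0483119 ] ((0.6019425988197327, -0.2216949164867401), 0.025198515504598618)
[315.04026294 196.75842235] plane [[ 0.60163968 -0.22042714  0.05      ]] tri w/ scene [ 0.60158072 -0.22118161  0.04787562]
lips 3135 0.014319680703071713 ((0.5926210880279541, -0.22396953403949738), (0.13034844398498535, 0.08251230418682098), 12.150914192199707)
[[ 0.5217 -0.1983  0.015 ]
 [ 0.6495 -0.1708  0.015 ]
 [ 0.5379 -0.2785  0.015 ]
 [ 0.6669 -0.2509  0.015 ]]
```

In the tool's units: 0.043 m is 0.86, 0.03 m is 0.6, 0.7 degrees / 120 = 0.0058.

```bash
python3 -m creep '{"motion": [[0, 0, 0.86, 0.0058, 0.085], [0, 0, 0.86, 0, 0.085], [0, 0, 0.6, 0, 0.085], [0, 0, 0.254, 0, 0.085], [0, 0, 0, 0, 0.04], [0, 0, 0, 0, 0.04], [0, 0, 0, 0, 0.04], [0, 0, 0, 0, 0.04], [0, 0, 0, 0, 0.04], [0, 0, 0, 0, 0.04]]}' 40
```

```text
time_s: 2.0
position: [0.603, -0.2224, 0.0437]
tool_rot: [[-0.213, 0.977, 0.004], [0.977, 0.213, -0.002], [-0.003, 0.003, -1.0]]
ft_force: [-0.2, 0.3, 7.1]
grip_width: 0.0493
gripper_force: 42.1
```

In the tool's units: -0.015 m is -0.3, -0.01 m is -0.2.

```bash
python3 -m creep '{"motion": [[0, 0, -0.03, 0, 0.04], [0, -0.2, 0, 0, 0.04], [0, -0.3, 0, 0, 0.04], [0, -0.3, 0, 0, 0.04], [0, -0.3, 0, 0, 0.04], [0, -0.3, 0, 0, 0.04], [0, -0.3, 0, 0, 0.04], [0, -0.3, 0, 0, 0.04], [0, -0.3, 0, 0, 0.04], [0, -0.3, 0, 0, 0.04]]}' 60
```

```text
time_s: 3.0
position: [0.4737, -0.2497, 0.043]
tool_rot: [[-0.213, 0.977, -0.0], [0.977, 0.213, -0.0], [0.0, -0.0, -1.0]]
ft_force: [0.2, 0.1, -1.8]
grip_width: 0.0493
gripper_force: 62.0
```

In the tool's units: -0.04 m is -0.8, -0.02 m is -0.4.

```bash
python3 -m creep '{"motion": [[0, 0, -0.4, 0, 0.04], [0, 0, -0.8, 0, 0.04], [0, 0, -0.8, 0, 0.04], [0, 0, -0.8, 0, 0.04], [0.4, 0.16, -0.4, 0, 0.04], [0.8, 0.32, 0, 0, 0.04], [0.8, 0.32, 0, 0, 0.04], [0.8, 0.32, 0, 0, 0.04], [0.8, 0.32, 0, 0, 0.04], [0.8, 0.32, 0, 0, 0.04]]}' 60
python3 -m creep '{"motion": [[0.8, 0.32, 0, 0, 0.04], [0.8, 0.32, 0, 0, 0.04], [0.8, 0.32, 0, 0, 0.04], [0.8, 0.32, 0, 0, 0.04], [0.8, 0.32, 0, 0, 0.04], [0.35, 0.18, 0, 0, 0.04], [0, 0, 0, 0, 0.04], [0, 0, 0, 0, 0.04]]}' 60
python3 - <<'E'
from h import *
s=observe();print(s["position"],s["ft_force"],s["q"])
a=save("scene","s2");b=save("side","d2");w=save("wrist","w2")
C=cv2.resize(a["pixels"][60:200,260:400],(400,400),interpolation=3)
D=cv2.resize(b["pixels"][90:230,210:350],(400,400),interpolation=3)
cv2.imwrite('pics/c2.png',np.hstack([C,D])[:,:,::-1])
E
```

```text
time_s: 4.0
position: [0.5133, -0.0145, 0.2028]
tool_rot: [[-0.212, 0.977, -0.0], [0.977, 0.212, -0.0], [0.0, -0.0, -1.0]]
ft_force: [0.2, 0.3, -0.9]
grip_width: 0.0486
gripper_force: 62.3
time_s: 4.8
position: [0.5542, 0.2149, 0.2025]
tool_rot: [[-0.213, 0.977, -0.001], [0.977, 0.213, -0.001], [-0.0, -0.001, -1.0]]
ft_force: [0.1, 0.3, -0.9]
grip_width: 0.049
gripper_force: 62.3
[0.55417404 0.21491832 0.20248776] [ 0.13206984  0.30240087 -0.89210251] [ 9.80580806e+00  2.83372292e+01  7.15229737e+01 -2.49671707e-02
  8.01972451e+01 -2.50859889e+00]
```

View pics/c2.png

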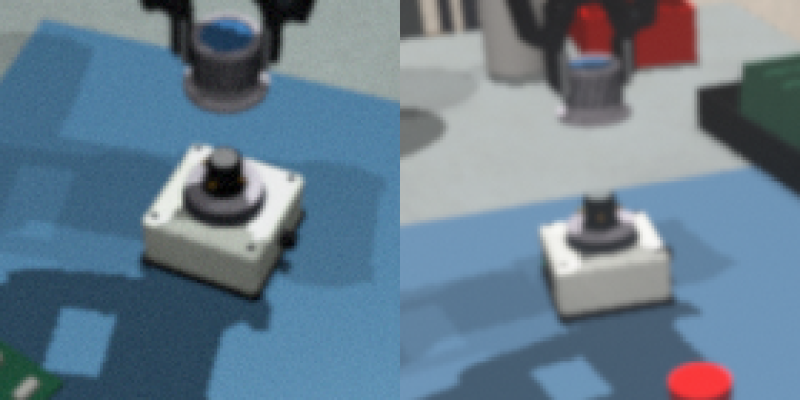

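Held collar: scene crop (227,60), side crop (593,90). It sits almost above the barrel, whose top is at scene crop (226,158) and side crop (599,198). Next I'll measure the offset.

```bash
python3 - <<'E'
from h import *
a=dict(np.load('pics/s2.npz'));b=dict(np.load('pics/d2.npz'))
for nm,im,bx in(('s',a,(300,100,375,168)),('d',b,(255,150,310,205))):
    x0,y0,x1,y1=bx
    vs,us=np.mgrid[y0:y1,x0:x1];uv=np.c_[us.ravel(),vs.ravel()]
    P=bydepth(im,uv);ok=im["depth"][uv[:,1],uv[:,0]]>0
    t=ok&(P[:,2]>.086)&(P[:,2]<.1)
    print(nm,'barrel',t.sum(),np.median(P[t],0),cv2.minAreaRect(P[t][:,:2].astype(np.float32)))
    print(uv[t].mean(0),uv[t].min(0),uv[t].max(0))
    t=ok&(P[:,2]>.046)&(P[:,2]<.054)
    print('box',cv2.minAreaRect(P[t][:,:2].astype(np.float32)))
    # silhouette of barrel per row (dark)
    g=im["pixels"].max(2)
    for v in (range(118,124,2) if nm=='s' else range(161,167,2)):
        u=np.where(g[v,x0:x1]<75)[0]+x0; print(v,u.min(),u.max(),end=' ')
    print()
for nm,im,bx in(('s',a,(315,60,365,102)),('d',b,(255,105,300,135))):
    x0,y0,x1,y1=bx
    vs,us=np.mgrid[y0:y1,x0:x1];uv=np.c_[us.ravel(),vs.ravel()]
    P=bydepth(im,uv);ok=im["depth"][uv[:,1],uv[:,0]]>0
    t=ok&(np.hypot(P[:,0]-.554,P[:,1]-.215)<.04)&(P[:,2]>.16)&(P[:,2]<.176)
    c,r=cv2.minEnclosingCircle(P[t][:,:2].astype(np.float32))
    print(nm,'flange',t.sum(),P[t,2].min(),c,r,P[t].min(0),P[t].max(0))
E
```

```text
s barrel 118 [0.55344428 0.21263226 0.09202515] ((0.552495539188385, 0.21556666493415833), (0.026283781975507736, 0.02867264859378338), 20.299211502075195)
[337.88983051 116.33050847] [332 111] [344 122]
box ((0.551913321018219, 0.21467405557632446), (0.10055897384881973, 0.09919275343418121), 85.78765869140625)
118 332 343 120 332 343 122 332 344 
d barrel 59 [0.55209914 0.21077995 0.0911005 ] ((0.5521056652069092, 0.21361622214317322), (0.022284723818302155, 0.027425387874245644), 72.86405181884766)
[279.59322034 159.55932203] [274 157] [285 162]
box ((0.5532259345054626, 0.2165253907442093), (0.09967883676290512, 0.09821931272745132), 85.71800231933594)
161 275 284 163 275 284 165 275 284 
s flange 225 0.16286180108778037 (0.5541257262229919, 0.2136291116476059) 0.031833186745643616 [0.52273332 0.1828173  0.1628618 ] [0.58371075 0.23491988 0.17596551]
d flange 157 0.1637467578205724 (0.5550553202629089, 0.21284709870815277) 0.03219836577773094 [0.52429501 0.18370329 0.16374676] [0.5853151  0.2356208  0.17582372]
```

In the tool's units: 0.03 m is 0.6, 0.0012 m is 0.024.

```bash
python3 -m creep '{"motion": [[0.024, -0.02, 0.6, 0, 0.04], [0, 0, 0.6, 0, 0.04], [0, 0, 0.18, 0, 0.04], [0, 0, 0.06, 0, 0.04], [0, 0, 0.06, 0, 0.04], [0, 0, 0.06, 0, 0.04], [0, 0, 0, 0, 0.04]]}' 60
```

```text
time_s: 5.65
position: [0.5537, 0.2164, 0.1254]
tool_rot: [[-0.213, 0.977, 0.001], [0.977, 0.213, 0.0], [-0.0, 0.001, -1.0]]
ft_force: [0.1, 0.4, -1.6]
grip_width: 0.0485
gripper_force: 62.4
```

In the tool's units: 0.002 m is 0.04.

```bash
python3 -m creep '{"motion": [[0, 0, 0, 0, 0.04], [0, 0, 0.04, 0, 0.04], [0, 0, 0.04, 0, 0.04], [0, 0, 0.04, 0, 0.04], [0, 0, 0, 0, 0.04], [0, 0, 0, 0, 0.04]]}' 60
```

```text
time_s: 6.25
position: [0.5535, 0.2164, 0.1188]
tool_rot: [[-0.213, 0.977, -0.0], [0.977, 0.213, -0.0], [0.0, -0.0, -1.0]]
ft_force: [-1.2, -0.2, -1.1]
grip_width: 0.0487
gripper_force: 62.4
```

In the tool's units: 0.002 m is 0.04, 0.001 m is 0.02.

```bash
python3 -m creep '{"motion": [[0, 0, 0.04, 0, 0.04], [0, 0, 0.04, 0, 0.04], [0, 0, 0.02, 0, 0.04], [0, 0, 0, 0, 0.04], [0, 0, 0, 0, 0.04]]}' 60
```

```text
time_s: 6.75
position: [0.5538, 0.2166, 0.1171]
tool_rot: [[-0.213, 0.977, 0.003], [0.977, 0.213, 0.0], [-0.0, 0.003, -1.0]]
ft_force: [-7.4, -1.3, 23.2]
grip_width: 0.0486
gripper_force: 64.9
```

In the tool's units: -0.0018 m is -0.036, -0.001 m is -0.02.

```bash
python3 -m creep '{"motion": [[0, -0.02, -0.036, 0, 0.04], [0, 0, 0, 0, 0.04], [0, 0, 0, 0, 0.04]]}' 60
python3 -m creep '{"motion": [[0, 0, 0, 0.0333, 0.04], [0, 0, 0, 0.0333, 0.04], [0, 0, 0, 0.0333, 0.04], [0, 0, 0, 0.0333, 0.04], [0, 0, 0, 0.0333, 0.04]]}' 60
```

```text
time_s: 7.05
position: [0.5533, 0.2164, 0.1174]
tool_rot: [[-0.213, 0.977, 0.004], [0.977, 0.213, 0.001], [-0.0, 0.004, -1.0]]
ft_force: [-1.2, -0.3, 9.8]
grip_width: 0.0486
gripper_force: 63.4
time_s: 7.55
position: [0.5536, 0.2161, 0.1173]
tool_rot: [[0.137, 0.991, 0.004], [0.991, -0.137, -0.0], [0.0, 0.004, -1.0]]
ft_force: [-0.4, -2.4, 9.4]
grip_width: 0.0487
gripper_force: 63.4
```

In the tool's units: 4 degrees / 120 = 0.0333.

```bash
for i in 1; do python3 -m creep '{"motion": [[0, 0, 0, 0.0333, 0.04], [0, 0, 0, 0.0333, 0.04], [0, 0, 0, 0.0333, 0.04]]}' 60; done
python3 -m creep '{"motion": [[0, 0, 0, 0.0333, 0.04], [0, 0, 0, 0.0333, 0.04], [0, 0, 0, 0, 0.04]]}' 60
```

```text
time_s: 7.85
position: [0.5526, 0.2162, 0.1158]
tool_rot: [[0.34, 0.94, 0.001], [0.94, -0.34, 0.0], [0.0, 0.0, -1.0]]
ft_force: [0.1, -0.3, -0.2]
grip_width: 0.0491
gripper_force: 62.4
time_s: 8.15
position: [0.5524, 0.2162, 0.1155]
tool_rot: [[0.465, 0.885, -0.0], [0.885, -0.465, -0.0], [-0.0, -0.0, -1.0]]
ft_force: [-0.5, -0.2, -0.8]
grip_width: 0.0488
gripper_force: 62.3
```

In the tool's units: 0.002 m is 0.04, -2 degrees / 120 = -0.0167.

```bash
python3 - <<'E'
from h import *
s=observe();print(s["wrist_torque"],s["position"])
E
python3 -m creep '{"motion": [[0, 0, 0.04, -0.0167, 0.04], [0, 0, 0.04, 0, 0.04], [0, 0, 0.04, 0, 0.04], [0, 0, 0, 0, 0.04]]}' 60
python3 -c "
from rig import observe
print(observe()['wrist_torque'])"
```

```text
[-0.03211021  0.05892449 -0.0096995 ] [0.5524346  0.21620062 0.1154647 ]
time_s: 8.55
position: [0.5523, 0.2162, 0.1092]
tool_rot: [[0.434, 0.901, -0.001], [0.901, -0.434, -0.0], [-0.0, -0.001, -1.0]]
ft_force: [-0.0, 1.1, -1.5]
grip_width: 0.0485
gripper_force: 62.3
[-0.00396915 -0.00843782 -0.00650583]
```

In the tool's units: 0.002 m is 0.04, 0.001 m is 0.02.

```bash
python3 -m creep '{"motion": [[0, 0, 0.04, 0, 0.04], [0, 0, 0.04, 0, 0.04], [0, 0, 0.04, 0, 0.04], [0, 0, 0.04, 0, 0.04], [0, 0, 0.04, 0, 0.04], [0, 0, 0.04, 0, 0.04], [0, 0, 0.04, 0, 0.04], [0, 0, 0.02, 0, 0.04], [0, 0, 0, 0, 0.04], [0, 0, 0, 0, 0.04]]}' 60
```

```text
time_s: 9.55
position: [0.5526, 0.2163, 0.0958]
tool_rot: [[0.434, 0.901, 0.001], [0.901, -0.434, 0.0], [0.001, 0.001, -1.0]]
ft_force: [-4.5, -0.6, 11.1]
grip_width: 0.0489
gripper_force: 63.6
```

In the tool's units: 0.001 m is 0.02.

```bash
python3 -m creep '{"motion": [[0, 0, 0.02, 0, 0.04], [0, 0, 0.02, 0, 0.04], [0, 0, 0, 0, 0.04], [0, 0, 0, 0, 0.04], [0, 0, 0, 0, 0.04]]}' 80
python3 - <<'E'
from h import *
a=save("scene","s3");b=save("side","d3")
s=observe();print(s["position"],s["ft_force"],s["wrist_torque"],np.abs(s["qvel"]).max())
C=cv2.resize(a["pixels"][70:170,290:390],(400,400),interpolation=3)
D=cv2.resize(b["pixels"][120:220,230:330],(400,400),interpolation=3)
cv2.imwrite('pics/c3.png',np.hstack([C,D])[:,:,::-1])
E
```

```text
time_s: 10.05
position: [0.5526, 0.2164, 0.0957]
tool_rot: [[0.433, 0.901, 0.003], [0.901, -0.433, 0.0], [0.002, 0.002, -1.0]]
ft_force: [-9.1, -1.9, 25.6]
grip_width: 0.0479
gripper_force: 80.0
[0.55264522 0.21640353 0.09569153] [-8.79454832 -2.32178227 25.47934743] [-0.24560678  1.76535065 -0.05337241] 0.1002125185163056
```

View pics/c3.png

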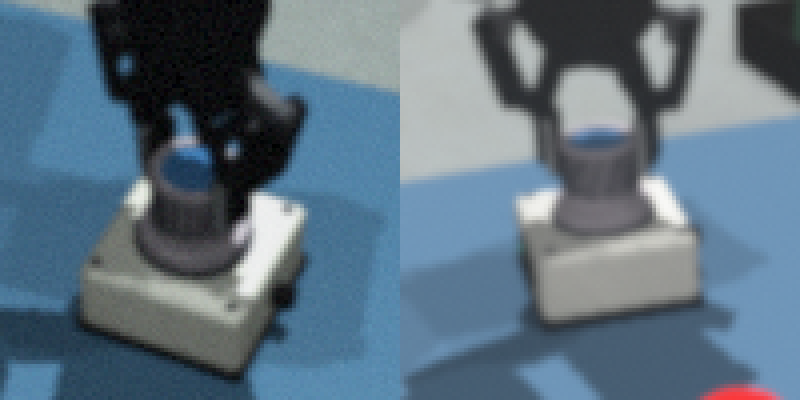

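```bash
python3 - <<'E'
from h import *
from rig import close_job
for f,bx in(('s3',(331,107,342,116)),('d3',(274,152,286,156))):
    im=dict(np.load(f'pics/{f}.npz'));x0,y0,x1,y1=bx
    vs,us=np.mgrid[y0:y1,x0:x1];P=bydepth(im,np.c_[us.ravel(),vs.ravel()]);print(f,np.median(P,0))
E
```

```text
s3 [0.54683122 0.2177901  0.10069552]
d3 [0.5570239  0.22714502 0.09980067]
```

The collar's top measures 0.100–0.101 m, against 0.102 m expected when home. It is on the hard stop at 25 N, so I'm handing in.

```bash
python3 -c "
from rig import close_job
print(close_job())"
```

```text
the job is handed in; nothing more can be done
None
```

I handed the job in at about 10 s with the lens cell on the barrel, its keyways over the pins, held down against the seat's hard stop at about 25 N; no verdict came back, and I did not re-measure the board, spool and tin.

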